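# Tare the flow gauge, then hold the sprung air gate half open

## Task

With the air gate still shut, turn the knob of the flow gauge until its pointer lies on the long zero mark, and let go of the knob. Then slide the spring-loaded gate open by its upright tab to half of its travel, without letting it run much beyond half on the way, and finish while still holding it there against its spring. Leave the gauge on zero and the loose things on the bench where they are.

Things in the scene. Friction and masses are not known exactly. Their poses are not given: they have to be found in the camera images.
- gauge: The flow gauge: aluminium box fixed to the bench, 130 x 130 x 46 mm high, with a round white dial face of diameter 120 mm (50 mm above the bench), a black knob in its middle and two brass stubs on its +x side. Origin: centre of its underside; z up. The zero mark is the one thick long black tick (14 x 5 mm) at the -x side of the face; thin short ticks stand every 0.25 rad on both sides of it.
- tare_knob (a joint): Angle (rad) of the knob and its pointer from the zero mark: 0 when the pointer lies on the zero mark, positive when it is turned counter-clockwise seen from above, stops at -1.6 and 1.6. It starts at 0.5 to 1.3. Its friction is light (0.05 N m) and it stays where it is left.
- knob_grip (a point): Point on the vertical axis of the gauge's knob, 22 mm above the dial face (72 mm above the bench), a good grip height. The knob is a fluted upright black cylinder, diameter 40 mm, 34 mm high, top 84 mm above the bench; a flat black pointer at its foot reaches 46 mm from the axis, 4 mm above the face, and a white line on its top points the same way.
- gate: The air gate: aluminium box fixed to the bench, 110 mm along its x, 160 mm along y, 50 mm high. Origin: centre of its underside; z up. On top a steel plate slides over a dark air slot between two rails along y (at x = -31 and 31 mm, tops 57 mm above the bench). It opens towards +y. Beside each rail five ticks mark the travel from shut to open, the longest is half; a thin pointer on the tab reads it.
- gate_slide (a joint): Opening of the gate (m): 0 shut, 0.060 fully open, so half is 0.030; grows as the tab moves to the gate box's +y. A spring shuts it: about 2.4 N at the start, rising 1.6 N per 10 mm, 7.2 N at half, 12 N fully open.
- tab (a point): The upright steel tab of the sliding plate by which the gate is moved: 30 mm along the gate's x, 12 mm thick along the gate's y (the sliding direction), 42 mm high. The point is its centre, half-way up, 74.5 mm above the bench (foot 53.5, top 95.5 mm); axes parallel to the gate box's. Shut, it stands at x = 0, y = -6 mm of the gate box; half open at y = +24 mm.
- jar: Loose white plastic jar, diameter 56 mm, 75 mm high; origin under its centre. To be left alone.
- screwdriver: Loose screwdriver with black handle, 170 mm long, lying on the bench. To be left alone.
- fitting: Loose small brass pipe fitting, 28 mm wide, 34 mm high, upright; origin under its centre. To be left alone.
- regulator: Loose black regulator body, 44 mm wide, 70 mm high, upright; origin under its centre. To be left alone.
Not all that is in view belongs to the job. What is shaped like the gauge but orange or pink is not meant.

How it is judged:
By the outcome, as a careful person would: the job done as asked, in the order asked, and still so for the second after the job is handed in, while the arm keeps its last pose, push and grip.
It also fails if it takes over 38 s, if anything falls off the work surface, if the arm or the gripper's body presses on something with over 40 N, if the wrist force passes 120 N, or if a joint passes its speed limit or range.

## Robot

A 7-joint arm with a two-finger parallel gripper is mounted at the origin on the work surface. World frame = base frame: x ahead of the robot, y to its left, z up, the work surface at z = 0. Lengths are in m, angles in rad, forces in N, time in s.
With the tool pointing down it reaches from about 0.425 to 0.875 m from the base axis. Payload 4.7 kg.
Tool frame: the origin (TCP) lies between the finger pads; the fingertips stand 8 mm ahead of it and the grasp point (between the pads) lies 11 mm behind it (bot.tcp_to_tips is the distance from the TCP to the fingertips, in m); z points along the fingers, y is the line along which they close (so a half turn about z gives the same grasp; the last joint's range is limited). The gripper opens to 85 mm and grips with 20 to 120 N. Pads are 22 mm wide; open, the fingers measure 114 mm over their backs; the gripper's body (76 mm by 85 mm) begins 54 mm behind the grasp point. The pads swing forward as they close: fully open they stand 13 mm farther back than shut.
Start: joints at [-1.232, 0.321, -0.07, 1.45, 0.023, 1.371, -0.057], TCP at [0.207, 0.616, 0.239] pointing down, gripper open.
Joint ranges: [-2.86, 2.86], [-0.3, 2.09], [-1.38, 1.24], [0.06, 2.45], [-1.56, 4.7], [0.09, 2.05], [-2.69, 2.69]. Speed limits (rad/s): [2.57, 2.57, 3.14, 3.14, 3.14, 3.14, 3.14].

## Interface

Orientations are given as a unit quaternion [w, x, y, z].
In Python, from bench import bot gives the robot as it stands.
- The arm moves only by the tool move_arm, never from a script. Its argument "series" is a list of rows, each an object of numbers: "x", "y", "z": the shift along the tool's x, y, z in mm; "ax", "ay", "az": the turn, a rotation vector about the tool's x, y, z in rad; "fingers": the opening, from -1 (shut) to 1 (fully open). A call has exactly 8 rows; each row is the pose to reach, as a shift and turn from the pose commanded when the call began, along the tool's axes at that moment; what a row does not reach only later rows make up. A row lasts 1/8 s, in which the tool goes at most 62.5 mm and 10.7 degrees, less where a joint would pass 70% of its speed; a pose out of reach is approached as far as the arm can. A call with a gripper value outside its range is refused whole. The fingers move at their own pace and stop on an object; "force" is the grip in N (left out, the last holds). Time passes only in rows, so rows that repeat a pose let the fingers close, or fill a call up. It gives the time, the measured TCP pose, the force, the opening and the grip force at its end, in the units of the state.
- bot.read_state(): the state, without advancing time (a new reading comes with each control period).
- bot.snapshot(name): name is "scene" or "side" or "wrist"; returns the picture (480x640x3 uint8, blue, green, red); there is no depth.
- bot.camera_model(name): a dict with "fx", "fy", "cx", "cy" (pixels), "R" (3x3) and "t" (3): a world point X has camera coordinates R X + t. Camera axes: x right, y down, z forward; pixel columns grow to the right and rows downward; lengths in m; the calibration is good to about 2 mm. A picture is of the moment at which its call begins: read the wrist's pose just before it. camera_model takes no time and is no camera call; for the wrist camera it gives the pose at the moment of the call.
- bot.finish_job(): hands the job in; it is judged then, once.
The state is a dict: "time_s": time; "joints": joint angles; "qvel": joint speeds; "tau": joint torques, N m; "eef_pos": TCP position; "ee_rot": TCP orientation; "contact_force": force on the tool from outside, world axes, zero at the start; "ft_torque": the same for the moment, N m; "gripper_width": finger opening in m; "grasp_force": force on a finger pad.
Only numpy, scipy, OpenCV 4.12 (cv2) and the standard library are available. Lean on these libraries where they do the work, as an engineer would, in place of code of your own. Each camera call takes 0.05 s, during which the arm holds its last target. There are 200 camera calls.

## Working session

There is one attempt and no reset: what is moved stays moved. The work goes in short steps, Python scripts to look and compute and a tool call to move; the robot and the scene stay as the last step left them, time stands still between calls to the robot, and variables do not carry over. Pictures are saved under pics/ and viewed, at most 10 in all, crops included, and the job is handed in when it is done.

Besides the shell and the picture viewer there is one more tool, called after "Emit:" by a JSON object that holds its "fn" and its "kwargs". move_arm: Moves the arm, as the interface text tells. Its arguments: {"type":"object","properties":{"series":{"type":"array"},"force":{"type":"number"}},"required":["series"]}

```bash
mkdir -p pics; ls; cat > h.py <<'E'
import numpy as np,cv2
from bench import bot
def ray(cam,u,v,z):
    R=np.array(cam["R"]);t=np.array(cam["t"]);c=-R.T@t
    d=R.T@np.array([(u-cam["cx"])/cam["fx"],(v-cam["cy"])/cam["fy"],1.])
    return c+d*(z-c[2])/d[2]
def proj(cam,X):
    p=np.array(cam["R"])@np.array(X)+np.array(cam["t"])
    return cam["fx"]*p[0]/p[2]+cam["cx"],cam["fy"]*p[1]/p[2]+cam["cy"]
E
python3 - <<'E'
from h import *
for n in("scene","side"):
    cv2.imwrite(f"pics/{n}0.png",bot.snapshot(n)); m=bot.camera_model(n); R=np.array(m["R"]); print(n,m["fx"],-R.T@np.array(m["t"]),R.round(2).tolist())
s=bot.read_state(); print(s)
E
```

```text
pics
scene 500.6827764499834 [1.1464821  0.15179045 0.9320892 ] [[-0.25, 0.97, -0.01], [0.77, 0.2, -0.6], [-0.58, -0.16, -0.8]]
side 463.65996914166186 [ 0.0991178  -0.61149548  0.74292546] [[0.81, -0.59, 0.01], [-0.38, -0.54, -0.75], [0.44, 0.61, -0.66]]
{'time_s': 0.1, 'joints': array([-1.23186985,  0.32174046, -0.07006944,  1.4515647 ,  0.02257203,
        1.37082611, -0.05687242]), 'qvel': array([ 0.00089204, -0.00240304, -0.00167942, -0.0033336 ,  0.00037352,
        0.00178643, -0.00118233]), 'tau': array([-2.50955818e-04, -4.94873929e+01, -3.84059502e-01, -3.15208447e+01,
        1.30948998e-02,  7.45178520e-03, -1.19560519e-05]), 'eef_pos': array([0.20733496, 0.61553675, 0.23833234]), 'ee_rot': array([-1.05530074e-04,  1.61682519e-01,  9.86842437e-01, -8.69803351e-04]), 'contact_force': array([-0.54610458, -0.24824775,  0.59843443]), 'ft_torque': array([0.0114282 , 0.03077452, 0.01408352]), 'grasp_force': 0.0, 'gripper_width': 0.08553768845371498}
```

View pics/scene0.png

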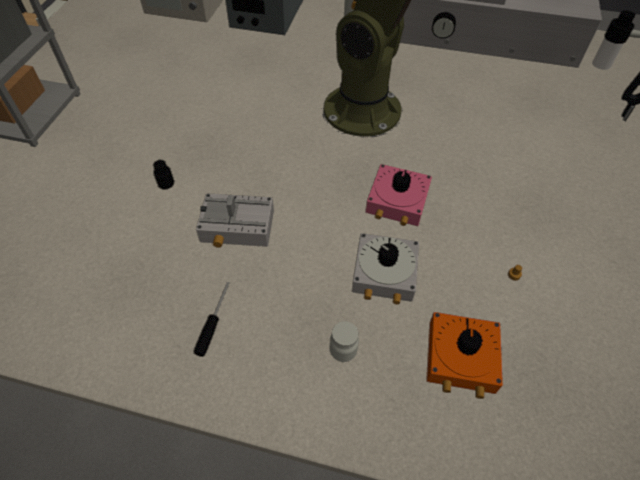

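View pics/side0.png

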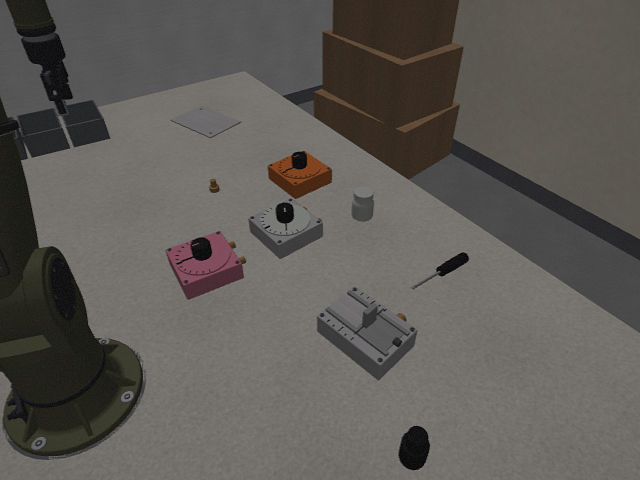

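The scene view shows three gauge-like boxes: pink (400,190), aluminium/white (388,262) and orange (466,350). I choose the aluminium one. The gate is the grey box at (236,218), with its tab at (232,206). In the side view the gauge is at (286,222) and the gate at (366,325). Next are close crops and a first fix.

```bash
python3 - <<'E'
from h import *
a=cv2.imread("pics/scene0.png");b=cv2.imread("pics/side0.png")
f=lambda i,x,y,w,h:cv2.resize(i[y:y+h,x:x+w],(400,300),interpolation=cv2.INTER_CUBIC)
cv2.imwrite("pics/crop1.png",np.vstack([np.hstack([f(a,340,220,100,75),f(a,186,180,100,75)]),np.hstack([f(b,236,190,100,75),f(b,310,280,120,90)])]))
for n,i,bx in(("scene",a,(355,235,65,60)),("side",b,(250,195,75,60))):
    m=bot.camera_model(n);x,y,w,h=bx;p=i[y:y+h,x:x+w].astype(int)
    print(n,p.max((0,1)))
    mk=((p.min(2)>0.8*p.max((0,1)).min())).astype(np.uint8)
    c=max(cv2.findContours(mk,0,2)[0],key=cv2.contourArea)
    e=cv2.fitEllipse(cv2.convexHull(c)); print(e, ray(m,e[0][0]+x,e[0][1]+y,.05))
m=bot.camera_model("scene")
for q in((206,196),(273,197),(269,244),(198,240)):print(ray(m,*q,.05).round(3))
m=bot.camera_model("side")
for q in((353,289),(415,331),(378,364),(318,322)):print(ray(m,*q,.05).round(3))
E
```

```text
scene [128 140 147]
((37.19755172729492, 28.388660430908203), (76.21907043457031, 80.82186889648438), 177.5504608154297) [0.5355937  0.16740383 0.05      ]
side [126 130 129]
((44.98232650756836, 21.131107330322266), (69.20343017578125, 102.2054672241211), 123.52670288085938) [0.55372104 0.14469096 0.05      ]
[ 0.456 -0.285  0.05 ]
[ 0.42  -0.131  0.05 ]
[ 0.552 -0.1    0.05 ]
[ 0.581 -0.254  0.05 ]
[ 0.52  -0.124  0.05 ]
[ 0.549 -0.274  0.05 ]
[ 0.446 -0.288  0.05 ]
[ 0.414 -0.152  0.05 ]
```

View pics/crop1.png

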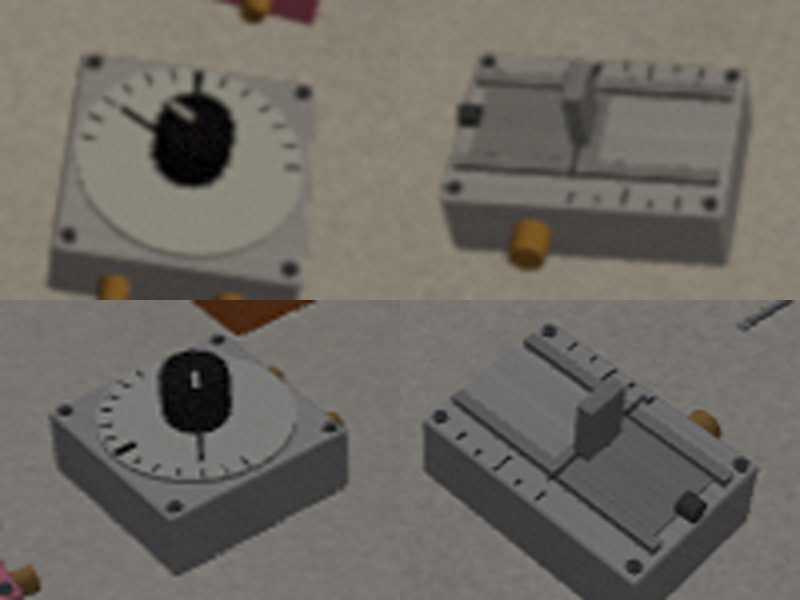

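The crop confirms the aluminium gauge: thick zero tick on the robot side, and the pointer about 1 rad counter-clockwise of it (scene crop (125,108) against the tick at (198,80)). On the gate the ticks run right of the tab in the scene view, which is about +y world. The screws give the poses next.

```bash
python3 - <<'E'
from h import *
from scipy.spatial.transform import Rotation as Ro
P={"gauge":{"scene":[(363.5,235.5),(415.75,243),(412.5,287.5),(357,278.75)],"side":[(252.25,217.75),(290.5,200),(318.5,221.75),(279.75,241.75)]},
"gate":{"scene":[(208,195.5),(269,199),(263.5,231),(199.25,226.75)],"side":[(354.7,289.3),(412.3,329.5),(379.9,360.1),(322,314.8)]}}
for k,z in(("gauge",.048),("gate",.052)):
  for n in("scene","side"):
    m=bot.camera_model(n);p=np.array([ray(m,*q,z)[:2] for q in P[k][n]]);e=np.roll(p,-1,0)-p
    print(k,n,"c",p.mean(0).round(4),"edge deg",np.degrees(np.arctan2(e[:,1],e[:,0])).round(1),np.linalg.norm(e,axis=1).round(3))
m=bot.camera_model("scene"); print("tick",ray(m,389.5,240,.05).round(4),"ptr tip",ray(m,371,246.7,.054).round(4))
s=bot.read_state();R=Ro.from_quat(s["ee_rot"],scalar_first=True).as_matrix();print(R.round(3))
E
```

```text
gauge scene c [0.5295 0.1558] edge deg [  94.1    4.1  -86.1 -175.8] [0.114 0.114 0.114 0.114]
gauge side c [0.5286 0.1485] edge deg [   3.9  -86.1 -175.8   94.2] [0.114 0.113 0.113 0.113]
gate scene c [ 0.4888 -0.2009] edge deg [ 100.1   10.   -80.3 -170.4] [0.144 0.094 0.145 0.093]
gate side c [ 0.4876 -0.2065] edge deg [ -80.2 -170.3   99.5    9.7] [0.144 0.094 0.144 0.093]
tick [0.4762 0.1521 0.05  ] ptr tip [0.507  0.1164 0.054 ]
[[-0.948  0.319 -0.   ]
 [ 0.319  0.948 -0.002]
 [-0.    -0.002 -1.   ]]
```

Emit:
{"fn": "move_arm", "kwargs": {"series": [{"x": -40, "y": -30, "az": -0.1, "fingers": 1}, {"x": -88, "y": -66, "az": -0.22, "fingers": 1}, {"x": -137, "y": -102, "az": -0.35, "fingers": 1}, {"x": -186, "y": -138, "az": -0.48, "fingers": 1}, {"x": -235, "y": -174, "az": -0.6, "fingers": 1}, {"x": -284, "y": -210, "az": -0.72, "fingers": 1}, {"x": -333, "y": -246, "az": -0.83, "fingers": 1}, {"x": -380, "y": -282, "az": -0.93, "fingers": 1}]}}

```text
invalid input at $.series[0]: expected keys x, y, z, ax, ay, az, fingers
```

```bash
cat >> h.py <<'E'
from scipy.spatial.transform import Rotation as Ro
def to(x,y,z,ydeg):
    s=bot.read_state();R=Ro.from_quat(s["ee_rot"],scalar_first=True).as_matrix()
    d=R.T@(np.array([x,y,z])-s["eef_pos"]);cur=np.degrees(np.arctan2(R[1,1],R[0,1]))
    print("t",s["time_s"],"pos",s["eef_pos"].round(4),"ydeg",cur.round(1),"shift mm",(d*1000).round(1),"az",-np.radians((ydeg-cur+90)%180-90).round(3),"q",s["joints"].round(2),"F",s["contact_force"].round(1),"w",round(s["gripper_width"],4))
E
python3 -c "
from h import *
to(.529,.152,.2,125)"
```

```text
t 0.1 pos [0.2073 0.6155 0.2383] ydeg 71.4 shift mm [-452.8 -336.6   39. ] az -0.936 q [-1.23  0.32 -0.07  1.45  0.02  1.37 -0.06] F [-0.5 -0.2  0.6] w 0.0855
```

Emit:
{"fn": "move_arm", "kwargs": {"series": [{"x": -40, "y": -30, "z": 0, "ax": 0, "ay": 0, "az": -0.1, "fingers": 1}, {"x": -88, "y": -66, "z": 0, "ax": 0, "ay": 0, "az": -0.22, "fingers": 1}, {"x": -137, "y": -102, "z": 0, "ax": 0, "ay": 0, "az": -0.35, "fingers": 1}, {"x": -186, "y": -138, "z": 0, "ax": 0, "ay": 0, "az": -0.48, "fingers": 1}, {"x": -235, "y": -174, "z": 0, "ax": 0, "ay": 0, "az": -0.6, "fingers": 1}, {"x": -284, "y": -210, "z": 0, "ax": 0, "ay": 0, "az": -0.72, "fingers": 1}, {"x": -333, "y": -246, "z": 0, "ax": 0, "ay": 0, "az": -0.83, "fingers": 1}, {"x": -380, "y": -282, "z": 0, "ax": 0, "ay": 0, "az": -0.93, "fingers": 1}]}}

```text
time_s: 1.1
eef_pos: [0.4783, 0.2256, 0.2391]
ee_rot: [0.0, -0.3, 0.954, 0.0]
contact_force: [0.6, 1.0, -0.2]
gripper_width: 0.0854
grasp_force: 0.0
```

```bash
python3 -c "
from h import *
to(.529,.152,.22,125)"
```

```text
t 1.1 pos [0.4783 0.2256 0.2391] ydeg 124.9 shift mm [  0.5 -89.3  19.1] az -0.002 q [-0.68  0.06  0.2   1.76 -0.01  1.32  1.7 ] F [ 0.6  1.  -0.2] w 0.0854
```

Emit:
{"fn": "move_arm", "kwargs": {"series": [{"x": 0, "y": -30, "z": 0, "ax": 0, "ay": 0, "az": 0, "fingers": 1}, {"x": 0, "y": -60, "z": 0, "ax": 0, "ay": 0, "az": 0, "fingers": 1}, {"x": 0, "y": -80, "z": 0, "ax": 0, "ay": 0, "az": 0, "fingers": 1}, {"x": 0, "y": -89, "z": 0, "ax": 0, "ay": 0, "az": 0, "fingers": 1}, {"x": 0, "y": -89, "z": 0, "ax": 0, "ay": 0, "az": 0, "fingers": 1}, {"x": 0, "y": -89, "z": 0, "ax": 0, "ay": 0, "az": 0, "fingers": 1}, {"x": 0, "y": -89, "z": 0, "ax": 0, "ay": 0, "az": 0, "fingers": 1}, {"x": 0, "y": -89, "z": 0, "ax": 0, "ay": 0, "az": 0, "fingers": 1}]}}

```text
time_s: 2.1
eef_pos: [0.528, 0.1549, 0.2394]
ee_rot: [0.0, -0.298, 0.954, 0.0]
contact_force: [-0.2, 0.1, 1.1]
gripper_width: 0.0854
grasp_force: 0.0
```

```bash
cat > knob.py <<'E'
from h import *
import sys
n=sys.argv[1]
m=bot.camera_model("wrist");i=bot.snapshot("wrist");cv2.imwrite(f"pics/{n}.png",i)
print({k:np.round(v,3).tolist() for k,v in m.items()})
print("proj",proj(m,[.529,.152,.05]),proj(m,[.529,.152,.084]))
to(.529,.152,.066,125)
E
python3 knob.py w1
```

```text
{'fx': 362.542, 'fy': 362.542, 'cx': 317.901, 'cy': 243.613, 'R': [[-0.569, 0.822, 0.002], [0.779, 0.539, 0.32], [0.263, 0.183, -0.947]], 't': [0.172, -0.538, 0.215]}
proj (np.float64(314.10559185491974), np.float64(213.81109855556502)) (np.float64(313.7629964161008), np.float64(223.7043593015194))
t 2.15 pos [0.5281 0.1548 0.2394] ydeg 124.7 shift mm [  0.8  -2.8 173.4] az -0.005 q [-0.59  0.11  0.28  1.71 -0.03  1.33  1.87] F [ 0.5 -0.3 -0.9] w 0.085
```

View pics/w1.png

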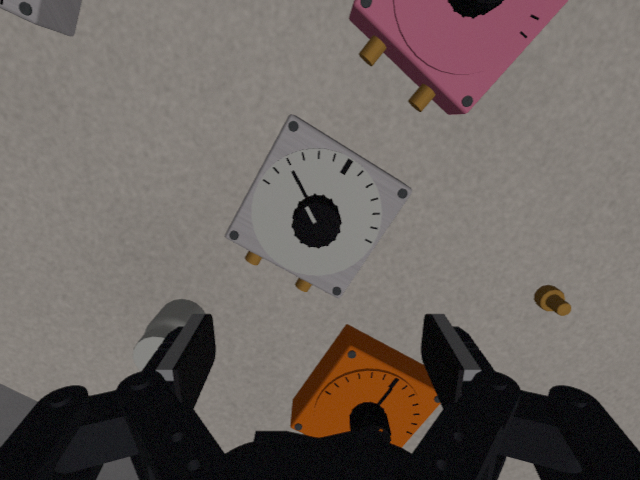

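The wrist view has the aluminium gauge in the middle: knob top at (317,221), pointer tip at (294,172), zero tick at (347,167).

```bash
cat > ang.py <<'E'
from h import *
def ang(m,i,c0,rad=110):
    g=cv2.cvtColor(i,6)
    wh=(i.min(2)>95)&(np.abs(i.astype(int).max(2)-i.min(2))<40)
    return g,wh
def solve(m,screws,knob,tip,tick):
    c=np.mean([ray(m,*q,.048) for q in screws],0);k=ray(m,*knob,.084)
    t=ray(m,*tip,.054);z=ray(m,*tick,.05)
    a=lambda p,o:np.arctan2(p[1]-o[1],p[0]-o[0])
    s=[ray(m,*q,.048) for q in screws]
    e=s[1]-s[0];yaw=np.arctan2(e[1],e[0])-np.pi/2
    print("centre",c.round(4),"knob",k.round(4),"ptr",np.degrees(a(t,c)),"tick",np.degrees(a(z,c)),"box yaw deg",np.degrees(yaw))
E
python3 - <<'E'
from ang import *
m=bot.camera_model("wrist")
solve(m,[(293.5,126),(402.5,194),(337,291),(234,235.5)],(317,221),(294,172),(347,167))
E
```

```text
centre [0.5289 0.1547 0.048 ] knob [0.5256 0.1527 0.084 ] ptr -118.9603583584092 tick -176.63157916227235 box yaw deg 3.6480002218716088
```

Emit:
{"fn": "move_arm", "kwargs": {"series": [{"x": 0, "y": 0, "z": 40, "ax": 0, "ay": 0, "az": 0, "fingers": 1}, {"x": 0, "y": 0, "z": 85, "ax": 0, "ay": 0, "az": 0, "fingers": 1}, {"x": 0, "y": 0, "z": 125, "ax": 0, "ay": 0, "az": 0, "fingers": 1}, {"x": 0, "y": 0, "z": 155, "ax": 0, "ay": 0, "az": 0, "fingers": 1}, {"x": 0, "y": 0, "z": 172, "ax": 0, "ay": 0, "az": 0, "fingers": 1}, {"x": 0, "y": 0, "z": 172, "ax": 0, "ay": 0, "az": 0, "fingers": 1}, {"x": 0, "y": 0, "z": 172, "ax": 0, "ay": 0, "az": 0, "fingers": -1}, {"x": 0, "y": 0, "z": 172, "ax": 0, "ay": 0, "az": 0, "fingers": -1}], "force": 30}}

```text
time_s: 3.15
eef_pos: [0.5293, 0.1547, 0.0688]
ee_rot: [0.001, -0.298, 0.955, 0.0]
contact_force: [0.4, -0.5, 1.0]
gripper_width: 0.0516
grasp_force: 0.0
```

Emit:
{"fn": "move_arm", "kwargs": {"series": [{"x": 0, "y": 0, "z": 0, "ax": 0, "ay": 0, "az": 0, "fingers": -1}, {"x": 0, "y": 0, "z": 0, "ax": 0, "ay": 0, "az": 0, "fingers": -1}, {"x": 0, "y": 0, "z": 0, "ax": 0, "ay": 0, "az": 0, "fingers": -1}, {"x": 0, "y": 0, "z": 0, "ax": 0, "ay": 0, "az": 0, "fingers": -1}, {"x": 0, "y": 0, "z": 0, "ax": 0, "ay": 0, "az": 0, "fingers": -1}, {"x": 0, "y": 0, "z": 0, "ax": 0, "ay": 0, "az": 0, "fingers": -1}, {"x": 0, "y": 0, "z": 0, "ax": 0, "ay": 0, "az": 0, "fingers": -1}, {"x": 0, "y": 0, "z": 0, "ax": 0, "ay": 0, "az": 0, "fingers": -1}]}}

```text
time_s: 4.15
eef_pos: [0.5294, 0.154, 0.0688]
ee_rot: [0.001, -0.298, 0.955, -0.0]
contact_force: [-0.1, -1.5, 6.0]
gripper_width: 0.0386
grasp_force: 30.2
```

```bash
python3 -c "
from h import *
to(.528,.154,.067,125)"
```

```text
t 4.15 pos [0.5294 0.154  0.0688] ydeg 124.7 shift mm [1.2 0.8 1.8] az -0.006 q [-0.57  0.26  0.27  1.9  -0.08  0.99  1.91] F [-0.1 -1.5  6. ] w 0.0386
```

Gripped (39 mm, 30 N). Turning clockwise by 1.0 rad.

Emit:
{"fn": "move_arm", "kwargs": {"series": [{"x": 0, "y": 0, "z": 0, "ax": 0, "ay": 0, "az": 0.1, "fingers": -1}, {"x": 0, "y": 0, "z": 0, "ax": 0, "ay": 0, "az": 0.25, "fingers": -1}, {"x": 0, "y": 0, "z": 0, "ax": 0, "ay": 0, "az": 0.42, "fingers": -1}, {"x": 0, "y": 0, "z": 0, "ax": 0, "ay": 0, "az": 0.59, "fingers": -1}, {"x": 0, "y": 0, "z": 0, "ax": 0, "ay": 0, "az": 0.76, "fingers": -1}, {"x": 0, "y": 0, "z": 0, "ax": 0, "ay": 0, "az": 0.9, "fingers": -1}, {"x": 0, "y": 0, "z": 0, "ax": 0, "ay": 0, "az": 1.0, "fingers": -1}, {"x": 0, "y": 0, "z": 0, "ax": 0, "ay": 0, "az": 1.0, "fingers": -1}]}}

```text
time_s: 5.15
eef_pos: [0.5295, 0.153, 0.0688]
ee_rot: [0.001, 0.197, 0.98, -0.0]
contact_force: [-0.3, -3.6, 7.0]
gripper_width: 0.0391
grasp_force: 30.3
```

```bash
python3 - <<'E'
from h import *
to(.528,.154,.067,67)
m=bot.camera_model("wrist");cv2.imwrite("pics/w2.png",bot.snapshot("wrist"))
print(m["R"].round(3).tolist(),m["t"].round(4))
E
```

```text
t 5.15 pos [0.5295 0.153  0.0688] ydeg 67.3 shift mm [1.8 0.3 1.8] az 0.005 q [-0.69  0.27  0.41  1.9  -0.13  0.99  0.95] F [-0.3 -3.6  7. ] w 0.0391
[[0.387, 0.922, 0.002], [0.873, -0.367, 0.321], [0.297, -0.123, -0.947]] [-0.3468 -0.3937  0.082 ]
```

View pics/w2.png

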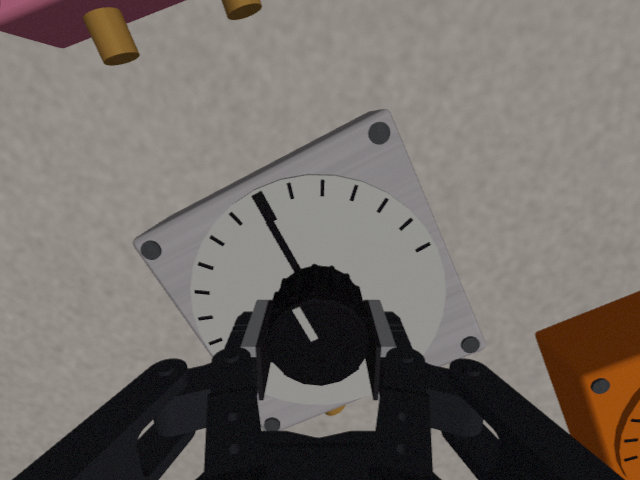

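The pointer lies almost on the thick tick: tick from about (257,195) to (271,220), pointer from (272,220) to (298,268). Quantifying the residual before letting go.

```bash
cat > res.py <<'E'
from h import *
import sys
i=cv2.imread(sys.argv[1]);m=bot.camera_model("wrist");g=cv2.cvtColor(i,6)
def line(r0,r1,x0,x1,z):
    pts=[]
    for r in range(r0,r1):
        w=np.clip(110-g[r,x0:x1].astype(float),0,None)
        if w.sum()>0: pts.append(ray(m,(w*np.arange(x0,x1)).sum()/w.sum(),r,z)[:2])
    p=np.array(pts);v=np.linalg.svd(p-p.mean(0))[2][0];v*=-np.sign(v[0])
    return p.mean(0),np.degrees(np.arctan2(v[1],v[0]))%360
S=[ray(m,*q,.048)[:2] for q in [(151,250),(379,132.5),(470.5,344.5),(272,425)]]
c=np.mean(S,0);e=S[1]-S[0];print("centre",c.round(4),"yaw",np.degrees(np.arctan2(e[1],e[0]))-90,[ (np.degrees(np.arctan2(*(S[(k+1)%4]-S[k])[::-1]))).round(1) for k in range(4)])
for n,a in(("tick",(198,212,245,280,.05)),("ptr",(228,264,260,305,.054))):
    p,d=line(*a);q=p-c;print(n,p.round(4),"line dir",d,"bearing from centre",np.degrees(np.arctan2(q[1],q[0]))%360)
E
python3 res.py pics/w2.png; python3 -c "
import cv2;i=cv2.imread('pics/w2.png');cv2.imwrite('pics/w2c.png',cv2.resize(i[180:300,230:350],(600,600),interpolation=2))"
```

```text
centre [0.5289 0.154 ] yaw 4.10469509891206 [np.float64(94.1), np.float64(4.1), np.float64(-86.0), np.float64(-176.1)]
tick [0.4762 0.1498] line dir 184.1048022661919 bearing from centre 184.53914470413386
ptr [0.4957 0.1512] line dir 184.4376841922589 bearing from centre 184.84256561081054
```

View pics/w2c.png

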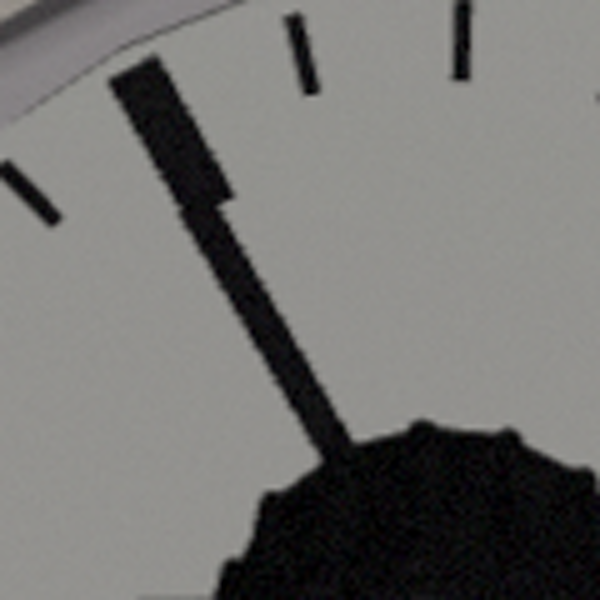

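Residual is only 0.3°. Releasing and rising.

Emit:
{"fn": "move_arm", "kwargs": {"series": [{"x": 0, "y": 0, "z": 0, "ax": 0, "ay": 0, "az": 0, "fingers": 1}, {"x": 0, "y": 0, "z": 0, "ax": 0, "ay": 0, "az": 0, "fingers": 1}, {"x": 0, "y": 0, "z": 0, "ax": 0, "ay": 0, "az": 0, "fingers": 1}, {"x": 0, "y": 0, "z": 0, "ax": 0, "ay": 0, "az": 0, "fingers": 1}, {"x": 0, "y": 0, "z": -25, "ax": 0, "ay": 0, "az": 0, "fingers": 1}, {"x": 0, "y": 0, "z": -65, "ax": 0, "ay": 0, "az": 0, "fingers": 1}, {"x": 0, "y": 0, "z": -100, "ax": 0, "ay": 0, "az": 0, "fingers": 1}, {"x": 0, "y": 0, "z": -120, "ax": 0, "ay": 0, "az": 0, "fingers": 1}]}}

```text
time_s: 6.2
eef_pos: [0.529, 0.1546, 0.1894]
ee_rot: [0.001, 0.196, 0.981, 0.001]
contact_force: [0.4, -1.3, -0.2]
gripper_width: 0.0853
grasp_force: 0.0
```

```bash
python3 - <<'E'
from h import *
m=bot.camera_model("wrist");i=bot.snapshot("wrist");cv2.imwrite("pics/w3.png",i)
c=np.array([.5289,.154]);a=np.radians(4.1);ux=np.array([np.cos(a),np.sin(a)]);uy=np.array([-ux[1],ux[0]])
g=cv2.cvtColor(i,6).astype(np.float32)
def scan(r0,r1,z):  # dark centroid bearing over angle at radii, about zero direction
    th=np.radians(np.arange(-12,12,.2));o=[]
    for r in np.arange(r0,r1,.001):
        P=[proj(m,[*(c-r*np.cos(t)*ux-r*np.sin(t)*uy),z]) for t in th]
        v=np.array([cv2.getRectSubPix(g,(1,1),(float(u),float(w)))[0,0] for u,w in P]);w=np.clip(v.max()*.6-v,0,None)
        o.append((np.degrees((w*th).sum()/w.sum())))
    return np.round(o,2)
print("tick",scan(.049,.057,.05));print("ptr",scan(.026,.042,.054))
# gate tab: approx centre .488,-.204 yaw 10
a=np.radians(10);x=.488+.006*np.sin(a);y=-.204-.006*np.cos(a);print(x,y);to(x,y,.2,100)
E
```

```text
tick [0.17 0.07 0.19 0.13 0.1  0.12 0.1  0.08]
ptr [0.48 0.44 0.48 0.51 0.52 0.63 0.5  0.52 0.53 0.49 0.46 0.52 0.41 0.49
 0.52 0.47 0.56]
0.48904188906600154 -0.20990884651807323
t 6.25 pos [0.5301 0.155  0.1916] ydeg 67.4 shift mm [-102.5 -352.6   -9.7] az -0.569 q [-0.72  0.14  0.42  1.78 -0.06  1.23  0.9 ] F [1.1 0.5 2.1] w 0.0857
```

Gauge is on zero to within about 0.4°. Now to the gate.

Emit:
{"fn": "move_arm", "kwargs": {"series": [{"x": -7, "y": -22, "z": -10, "ax": 0, "ay": 0, "az": -0.05, "fingers": 1}, {"x": -20, "y": -70, "z": -22, "ax": 0, "ay": 0, "az": -0.15, "fingers": 1}, {"x": -37, "y": -128, "z": -22, "ax": 0, "ay": 0, "az": -0.25, "fingers": 1}, {"x": -54, "y": -186, "z": -22, "ax": 0, "ay": 0, "az": -0.36, "fingers": 1}, {"x": -71, "y": -244, "z": -22, "ax": 0, "ay": 0, "az": -0.46, "fingers": 1}, {"x": -87, "y": -300, "z": -22, "ax": 0, "ay": 0, "az": -0.54, "fingers": 1}, {"x": -98, "y": -335, "z": -22, "ax": 0, "ay": 0, "az": -0.57, "fingers": 1}, {"x": -103, "y": -353, "z": -22, "ax": 0, "ay": 0, "az": -0.57, "fingers": 1}]}}

```text
time_s: 7.25
eef_pos: [0.4865, -0.2138, 0.2088]
ee_rot: [-0.0, -0.086, 0.996, -0.0]
contact_force: [0.9, -0.2, -0.1]
gripper_width: 0.0854
grasp_force: 0.0
```

Emit:
{"fn": "move_arm", "kwargs": {"series": [{"x": 0, "y": 0, "z": 0, "ax": 0, "ay": 0, "az": 0, "fingers": 1}, {"x": 0, "y": 0, "z": 0, "ax": 0, "ay": 0, "az": 0, "fingers": 1}, {"x": 0, "y": 0, "z": 0, "ax": 0, "ay": 0, "az": 0, "fingers": 1}, {"x": 0, "y": 0, "z": 0, "ax": 0, "ay": 0, "az": 0, "fingers": 1}, {"x": 0, "y": 0, "z": 0, "ax": 0, "ay": 0, "az": 0, "fingers": 1}, {"x": 0, "y": 0, "z": 0, "ax": 0, "ay": 0, "az": 0, "fingers": 1}, {"x": 0, "y": 0, "z": 0, "ax": 0, "ay": 0, "az": 0, "fingers": 1}, {"x": 0, "y": 0, "z": 0, "ax": 0, "ay": 0, "az": 0, "fingers": 1}]}}

```text
time_s: 8.25
eef_pos: [0.4875, -0.2112, 0.2093]
ee_rot: [0.0, -0.087, 0.996, 0.0]
contact_force: [0.3, -0.8, 0.6]
gripper_width: 0.0853
grasp_force: 0.0
```

```bash
python3 - <<'E'
from h import *
m=bot.camera_model("wrist");i=bot.snapshot("wrist");cv2.imwrite("pics/w4.png",i)
to(.489,-.210,.069,100); print(proj(m,[.489,-.21,.0955]))
E
```

```text
t 8.3 pos [ 0.4875 -0.2112  0.2093] ydeg 100.0 shift mm [ -1.6   0.9 140.3] az 0.001 q [-0.32  0.09  0.72  1.81 -0.06  1.26  2.17] F [-0.8 -0.3 -0.8] w 0.085
(np.float64(318.3132635338424), np.float64(242.67385059936177))
```

View pics/w4.png

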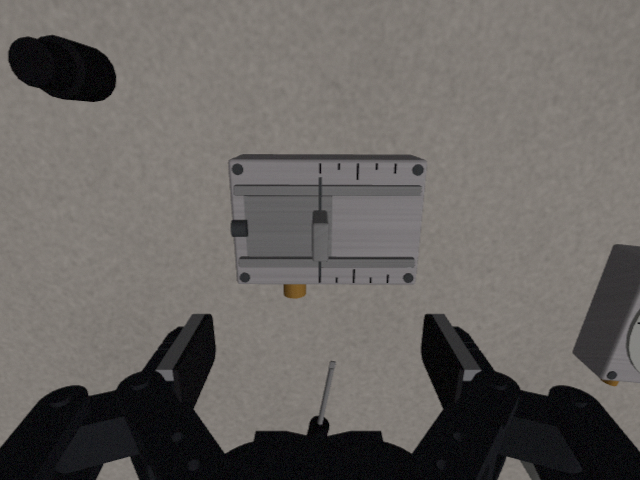

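The wrist view shows the gate square to the tool: shut, pointer at the first tick column 320, half tick at (357,171)/(354,276), tab top at about (320.5,240). Corner screws are at (238,170), (418,170), (408,278) and (245,278).

```bash
python3 - <<'E'
from h import *
m=bot.camera_model("wrist")
S=np.array([ray(m,*q,.05)[:2] for q in [(238,170),(418,170),(408,278),(245,278)]]);c=S.mean(0);e=(S[1]-S[0])+(S[2]-S[3])
y=np.arctan2(e[1],e[0]);print("c",c.round(4),"ydeg",np.degrees(y),"tab expected",(c-.006*np.array([np.cos(y),np.sin(y)])).round(4))
print("tab top",ray(m,320.5,240,.0955).round(4));u=np.array([np.cos(y),np.sin(y)])
for a,b in(((320,168),(357,171)),((320,272),(354,276))):print("half from shut",(ray(m,*b,.05)-ray(m,*a,.05))[:2]@u)
to(*(c-.006*u),.069,np.degrees(y))
E
```

```text
c [ 0.4886 -0.2023] ydeg 99.95023648366345 tab expected [ 0.4896 -0.2082]
tab top [ 0.4867 -0.2088  0.0955]
half from shut 0.029808599017429216
half from shut 0.03015352407298807
t 8.3 pos [ 0.4875 -0.2112  0.2093] ydeg 100.0 shift mm [ -2.5   2.6 140.3] az 0.001 q [-0.32  0.09  0.72  1.81 -0.06  1.26  2.17] F [-0.8 -0.3 -0.8] w 0.085
```

Emit:
{"fn": "move_arm", "kwargs": {"series": [{"x": -1, "y": 2.5, "z": 30, "ax": 0, "ay": 0, "az": 0, "fingers": 1}, {"x": -1, "y": 2.5, "z": 70, "ax": 0, "ay": 0, "az": 0, "fingers": 1}, {"x": -1, "y": 2.5, "z": 105, "ax": 0, "ay": 0, "az": 0, "fingers": 1}, {"x": -1, "y": 2.5, "z": 130, "ax": 0, "ay": 0, "az": 0, "fingers": 1}, {"x": -1, "y": 2.5, "z": 140, "ax": 0, "ay": 0, "az": 0, "fingers": 1}, {"x": -1, "y": 2.5, "z": 140, "ax": 0, "ay": 0, "az": 0, "fingers": 1}, {"x": -1, "y": 2.5, "z": 140, "ax": 0, "ay": 0, "az": 0, "fingers": -1}, {"x": -1, "y": 2.5, "z": 140, "ax": 0, "ay": 0, "az": 0, "fingers": -1}], "force": 50}}

```text
time_s: 9.3
eef_pos: [0.4889, -0.2087, 0.0704]
ee_rot: [0.001, -0.088, 0.996, -0.0]
contact_force: [-0.1, -0.8, -0.8]
gripper_width: 0.0515
grasp_force: 0.0
```

Emit:
{"fn": "move_arm", "kwargs": {"series": [{"x": 0, "y": 0, "z": 0, "ax": 0, "ay": 0, "az": 0, "fingers": -1}, {"x": 0, "y": 0, "z": 0, "ax": 0, "ay": 0, "az": 0, "fingers": -1}, {"x": 0, "y": 0, "z": 0, "ax": 0, "ay": 0, "az": 0, "fingers": -1}, {"x": 0, "y": 0, "z": 0, "ax": 0, "ay": 0, "az": 0, "fingers": -1}, {"x": 0, "y": 0, "z": 0, "ax": 0, "ay": 0, "az": 0, "fingers": -1}, {"x": 0, "y": 0, "z": 0, "ax": 0, "ay": 0, "az": 0, "fingers": -1}, {"x": 0, "y": 0, "z": 0, "ax": 0, "ay": 0, "az": 0, "fingers": -1}, {"x": 0, "y": 0, "z": 0, "ax": 0, "ay": 0, "az": 0, "fingers": -1}]}}

```text
time_s: 10.3
eef_pos: [0.4884, -0.2089, 0.0697]
ee_rot: [0.0, -0.087, 0.996, -0.0]
contact_force: [0.5, -3.0, 5.7]
gripper_width: 0.0113
grasp_force: 49.8
```

```bash
python3 - <<'E'
from h import *
to(.4836,-.1787,.069,100)
E
```

```text
t 10.3 pos [ 0.4884 -0.2089  0.0697] ydeg 100.0 shift mm [-0.5 30.5  0.7] az 0.001 q [-0.27  0.26  0.7   1.96 -0.2   0.99  2.27] F [ 0.5 -3.   5.7] w 0.0113
```

Tab gripped. Sliding slowly to just short of half first.

Emit:
{"fn": "move_arm", "kwargs": {"series": [{"x": 0, "y": 3, "z": 0, "ax": 0, "ay": 0, "az": 0, "fingers": -1}, {"x": 0, "y": 8, "z": 0, "ax": 0, "ay": 0, "az": 0, "fingers": -1}, {"x": 0, "y": 13, "z": 0, "ax": 0, "ay": 0, "az": 0, "fingers": -1}, {"x": 0, "y": 18, "z": 0, "ax": 0, "ay": 0, "az": 0, "fingers": -1}, {"x": 0, "y": 23, "z": 0, "ax": 0, "ay": 0, "az": 0, "fingers": -1}, {"x": 0, "y": 27, "z": 0, "ax": 0, "ay": 0, "az": 0, "fingers": -1}, {"x": 0, "y": 29, "z": 0, "ax": 0, "ay": 0, "az": 0, "fingers": -1}, {"x": 0, "y": 29, "z": 0, "ax": 0, "ay": 0, "az": 0, "fingers": -1}]}}

```text
time_s: 11.3
eef_pos: [0.4835, -0.1811, 0.0697]
ee_rot: [0.001, -0.087, 0.996, -0.001]
contact_force: [1.4, -6.2, 4.0]
gripper_width: 0.0115
grasp_force: 49.6
```

```bash
python3 - <<'E'
from h import *
to(.4836,-.1787,.069,100)
i=bot.snapshot("wrist");cv2.imwrite("pics/w5.png",i)
cv2.imwrite("pics/w5v.png",i)
E
```

```text
t 11.3 pos [ 0.4835 -0.1811  0.0697] ydeg 100.0 shift mm [-0.5  2.3  0.7] az 0.0 q [-0.32  0.23  0.69  1.99 -0.17  0.98  2.2 ] F [ 1.4 -6.2  4. ] w 0.0115
```

View pics/w5.png

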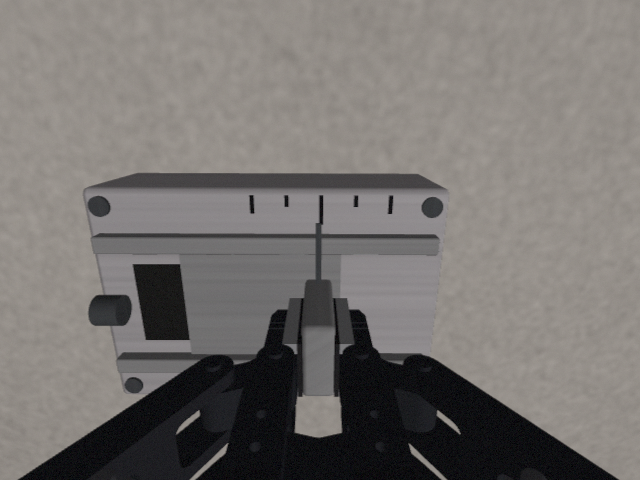

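The pointer is at column ~319 and the half tick at 321.5 (2.3 px/mm), so it is about 1 mm short of half.

Emit:
{"fn": "move_arm", "kwargs": {"series": [{"x": 0, "y": 0.5, "z": 0, "ax": 0, "ay": 0, "az": 0, "fingers": -1}, {"x": 0, "y": 1, "z": 0, "ax": 0, "ay": 0, "az": 0, "fingers": -1}, {"x": 0, "y": 1.2, "z": 0, "ax": 0, "ay": 0, "az": 0, "fingers": -1}, {"x": 0, "y": 1.2, "z": 0, "ax": 0, "ay": 0, "az": 0, "fingers": -1}, {"x": 0, "y": 1.2, "z": 0, "ax": 0, "ay": 0, "az": 0, "fingers": -1}, {"x": 0, "y": 1.2, "z": 0, "ax": 0, "ay": 0, "az": 0, "fingers": -1}, {"x": 0, "y": 1.2, "z": 0, "ax": 0, "ay": 0, "az": 0, "fingers": -1}, {"x": 0, "y": 1.2, "z": 0, "ax": 0, "ay": 0, "az": 0, "fingers": -1}]}}

```text
time_s: 12.35
eef_pos: [0.4834, -0.1804, 0.0697]
ee_rot: [0.001, -0.087, 0.996, -0.001]
contact_force: [1.5, -7.0, 3.9]
gripper_width: 0.0112
grasp_force: 49.5
```

```bash
python3 - <<'E'
from h import *
i=bot.snapshot("wrist");cv2.imwrite("pics/w6.png",i);g=cv2.cvtColor(i,6).astype(float);m=bot.camera_model("wrist")
b=g[198:206,240:400].mean(0);d=np.clip(120-b,0,None);n,l,st,ce=cv2.connectedComponentsWithStats((d>15).astype(np.uint8)[None,:]);T=[(np.arange(160)[l[0]==k]*d[l[0]==k]).sum()/d[l[0]==k].sum()+240 for k in range(1,n)]
print("ticks",np.round(T,1))
w=g[258:275,305:335].mean(0);d=np.clip(np.median(w)-15-w,0,None);p=(d*np.arange(305,335)).sum()/d.sum();print("ptr",p)
u=np.array([np.cos(np.radians(99.95)),np.sin(np.radians(99.95))]);P=ray(m,p,266,.0555)[:2]@u
print([round(1000*(P-ray(m,t,202,.05)[:2]@u),1) for t in T]);to(.4836,-.1787,.069,100)
a=i[300:,:];s=bot.snapshot("scene");o=cv2.imread("pics/scene0.png")
f=lambda i,x,y,w,h:cv2.resize(i[y:y+h,x:x+w],(400,300),interpolation=2)
cv2.imwrite("pics/fin.png",np.vstack([np.hstack([f(i,220,170,200,150),f(s,340,220,100,75)]),np.hstack([f(s,120,140,420,315),f(o,120,140,420,315)])]))
E
```

```text
ticks [249.5 284.2 319.  353.7 388.6]
ptr 317.94817631319535
[np.float64(29.9), np.float64(14.7), np.float64(-0.5), np.float64(-15.6), np.float64(-30.8)]
t 12.4 pos [ 0.4834 -0.1803  0.0697] ydeg 100.0 shift mm [-0.5  1.6  0.7] az -0.0 q [-0.32  0.22  0.69  1.99 -0.17  0.98  2.2 ] F [ 2.2 -6.6  2.9] w 0.0114
```

View pics/fin.png

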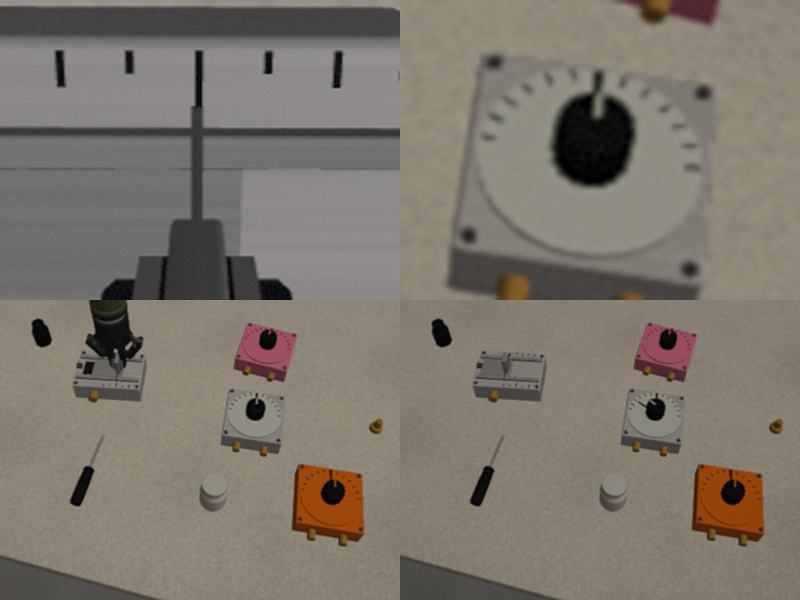

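The gate pointer is on the half tick to within about 0.5 mm (crop (197,110)). The gauge pointer is on its zero tick, and the loose things are unmoved. Handing in.

```bash
python3 -c "
from bench import bot
print(bot.finish_job())"
```

```text
the job is handed in; nothing more can be done
None
```

Job handed in: the gauge reads zero to within about 0.4°, the knob is released, and the gripper is holding the gate within about 0.5 mm of half open, with the loose things where they were.

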